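# Open the kiln port and hold the thermocouple probe centred in it

### The job

With the flat blade tool, lever up the red cover on top of the hot kiln and tip it back past upright, then lay the blade tool flat back down on the bench without dropping it. Take the ceramic probe from its stand and lower it through the port under the cover, upright and without it touching the kiln, until the middle of its red band is level with the port's mouth; finish holding it there, still and centred, with the gripper closed on it. Keep the arm and fingers off the kiln and leave the other loose things where they are.

Things in the scene. Friction and masses are not known exactly. Their poses are not given: they have to be found in the camera images.
- kiln: grey box kiln, fixed to the bench, 170 x 170 mm, 110 mm high with a dark steel roof; origin at the centre of its underside, z up. A white ceramic port block, 60 mm (x) by 56 mm (y), 20 mm high, stands in the middle of the roof, its top 130 mm above the bench. The red cover (steel plate) lies on it. Nothing stands on the roof besides port block and cover. The kiln's +y side is the side from which the cover is levered; the arm and fingers must not touch any part of the kiln.
- port (a point): centre of the port's mouth, on top of the port block, in the kiln's axes (z up, along the bore). The bore is vertical, 18 mm in diameter and 44 mm deep, and opens below into the hollow kiln chamber, whose floor is 130 mm below the mouth.
- cover_hinge (a point): middle of the cover's hinge line, in the kiln's axes (fixed); 32 mm to the kiln's -y side of the port and level with its mouth. The hinge line runs along the kiln's x axis.
- cover_lip (a point): middle of the lower edge of the cover's free end, 72 mm from the hinge line (it moves with the cover). The cover is a 4 mm plate, 56 mm wide along the hinge, 72 mm long; closed, it lies level and its free end stands 12 mm past the port block's +y face, with 20 mm of free height between that lip and the roof for a blade.
- cover (a joint): angle of the port cover in rad: 0 closed, 1.57 upright, 2.1 stop (leaning back beyond the hinge, away from the port). Weighs 60 g and has a stiff hinge: it stays where it is left; opening it takes less than 1 N at the lip.
- blade: the flat blade tool, loose, lying on the bench, 110 g: wooden handle 90 mm long, 18 mm wide, 26 mm high with a level steel blade, 16 mm wide and 3 mm thick, that sticks out 80 mm from its end. Origin under the middle of the handle (on the bench), x along the tool towards the blade's tip, z up.
- blade_grip (a point): point to grip on the blade tool's handle: 10 mm from the handle's middle towards the blade, half-way up (13 mm above the bench as it lies), near the centre of mass; same axes as the tool.
- blade_tip (a point): end of the blade, mid thickness, 115 mm ahead of the grip point on the same level; same axes as the tool.
- stand: dark wooden block, 64 x 64 x 120 mm high, fixed, origin at the centre of its underside, with a 13 mm hole down its middle in which the probe hangs.
- probe: thermocouple probe, loose, 80 g, upright in the stand: a white ceramic rod 8 mm in diameter and 110 mm long under a black square handle, 20 x 20 x 60 mm, which rests on the stand's top. Origin at the rod's lower tip, z up along the rod, x and y square to the handle's faces.
- probe_grip (a point): centre of the probe's handle, half-way up it (150 mm above the bench at the start, 140 mm above the probe's tip); probe's axes.
- probe_band (a point): middle of the red band (12 mm high) on the rod, on its axis, 60 mm above the tip; probe's axes.
- probe_tip (a point): lower end of the probe's rod; probe's axes.
- tin: loose tin, 60 mm in diameter, 70 mm high; to be left alone; origin under its centre.
- coil: loose flat coil of silver wire, a ring 90 mm across and 8 mm high; to be left alone; origin under its centre.
- hammer: loose hammer lying on the bench; to be left alone.
- mandrel: loose upright steel cone, 28 mm wide at its foot, 130 mm high; to be left alone; origin under its centre.
- charcoal: loose black soldering block, 90 x 60 x 30 mm; to be left alone; origin under its centre.
Not all that is in view belongs to the job. Leave any blue look-alike of the blade alone.

How it is judged:
On the way, in this order (a step that is already met when the one before it is completed fails the run):
1. the cover is lifted by the blade (value of joint cover above 0.2 rad and contact force between blade and kiln above 0.05 N), for 0.1 s.
2. the cover leans back past upright (value of joint cover above 1.6 rad), for 0.1 s.
3. the blade tool lies on the bench, let go (height (world z) of blade_grip below 0.03 m and contact force between blade and the fingers below 0.05 N and angle between blade's own z axis and vertical below 0.2 rad), for 0.2 s.
4. the probe's tip is lowered into the port (z of probe_tip in the frame of port below -0.005 m and horizontal distance between probe_tip and port below 0.009 m), for 0.1 s.
At the end, for the whole second after the job is handed in: Cover past upright (over 1.6 rad); blade tool at rest flat on the bench, let go; probe held still by the gripper alone, upright within 0.1 rad, not touching the kiln, its red band within 9 mm of the mouth in height, tip and band within 3.5 mm of the bore's axis (all of step 3 and horizontal distance between each of probe_tip, probe_band and port below 0.0035 m and z of probe_band in the frame of port between -0.009 and 0.009 m and value of joint cover above 1.6 rad and contact force between probe and the fingers above 1 N and contact force between probe and kiln below 0.1 N and linear speed of each of probe, blade below 0.02 m/s and angle between probe's own z axis and vertical below 0.1 rad); the arm keeps its last pose, push and grip.
It fails at once if the probe touches the kiln, its bore or its cover (contact force between probe and kiln above 0.2 N).
It fails at once if the fingers or arm touch the kiln or its cover (contact force between any of the fingers, the arm and kiln above 0.5 N).
It fails at once if the blade tool is dropped (height (world z) of blade_grip above 0.05 m and contact force between blade and the fingers below 0.05 N and linear speed of blade above 0.5 m/s).
It fails at once if a bystander is disturbed (distance of any of tin, coil, hammer, mandrel, charcoal from where it was at the start of the episode above 0.03 m).
It also fails if it takes over 72 s, if anything falls off the work surface, if the arm or the gripper's body presses on something with over 40 N, if the wrist force passes 120 N, or if a joint passes its speed limit or range.

### The arm

A 7-joint arm with a two-finger parallel gripper is mounted at the origin on the work surface. World frame = base frame: x ahead of the robot, y to its left, z up, the work surface at z = 0. Lengths are in m, angles in rad, forces in N, time in s.
With the tool pointing down it reaches from about 0.425 to 0.8 m from the base axis. Payload 8.3 kg.
Tool frame: the origin (TCP) lies on the mounting face of the last link; the fingertips stand 173 mm ahead of it and the grasp point (between the pads) lies 155 mm ahead of it; z points along the fingers, y is the line along which they close (so a half turn about z gives the same grasp; the last joint's range is limited). The gripper opens to 85 mm and grips with 20 to 120 N. Pads are 22 mm wide; open, the fingers measure 114 mm over their backs; the gripper's body (76 mm by 85 mm) begins 54 mm behind the grasp point. The pads swing forward as they close: fully open they stand 13 mm farther back than shut.
Start: joints at [-1.363, 0.383, 0.016, 1.37, -0.006, 1.388, -0.046], TCP at [0.167, 0.602, 0.405] pointing down, gripper open.
Joint ranges: [-2.95, 2.95], [-0.25, 2.06], [-1.52, 1.56], [0.18, 2.33], [-1.44, 4.58], [0.02, 2.06], [-3.01, 3.01]. Speed limits (rad/s): [2.39, 2.39, 3.01, 3.01, 3.14, 3.14, 3.14].

### API

Orientations are given as a unit quaternion [w, x, y, z].
In Python, from cell import env, viewer, order gives the robot as it stands. The module is installed in compiled form; this text tells all that it offers.
- The arm moves only by the tool carry_out, never from a script. Its argument "steps" is a list of rows, each a list of 3 entries, a list of its own where there are three numbers: the turn, a rotation vector about the tool's x, y, z in rad, then the shift along the tool's x, y, z in mm, then the finger opening in mm, from 0 to 85.4. A call has 1 to 5 rows; each row is the pose to reach, as a shift and turn from the pose commanded when the call began, along the tool's axes at that moment; what a row does not reach only later rows make up. A row lasts 1/10 s, in which the tool goes at most 50 mm and 8.59 degrees, less where a joint would pass 70% of its speed; a pose out of reach is approached as far as the arm can. A call with a gripper value outside its range is refused whole. The fingers move at their own pace and stop on an object; "newtons" is the grip in N (left out, the last holds). Time passes only in rows, so rows that repeat a pose let the fingers close. It gives the time, the measured TCP pose, the force, the opening and the grip force at its end, in the units of the state.
- env.sense(): the state, without advancing time (a new reading comes with each control period).
- viewer.read_camera(name): name is "side" or "top"; returns a dict with "color" (420x560x3 uint8, red, green, blue), "fov_y" (degrees; the focal length in pixels is half the picture's height over the tangent of half this angle, whatever the lens; pixels are square), "cx", "cy" (the principal point, pixels), "rvec" (rotation vector, rad) and "tvec" (3), from world to camera coordinates, as OpenCV has them. Camera axes: x right, y down, z forward; pixel columns grow to the right and rows downward; lengths in m; the calibration is good to about 2 mm. A picture is of the moment at which its call begins. There is no depth.
- order.hand_in(): hands the job in; it is judged then, once.
The state is a dict: "time_s": time; "joint_positions": joint angles; "joint_velocities": joint speeds; "joint_efforts": joint torques, N m; "position": TCP position; "eef_rot": TCP orientation; "ft_force": force on the tool from outside, world axes, zero at the start; "moment": the same for the moment, N m; "width": finger opening in m; "grip_force": force on a finger pad.
Only numpy, scipy, OpenCV 4.12 (cv2) and the standard library are available. Lean on these libraries where they do the work, as an engineer would, in place of code of your own. Each camera call takes 0.05 s, during which the arm holds its last target. There are 200 camera calls.

## Working session

There is one attempt and no reset: what is moved stays moved. The work goes in short steps, Python scripts to look and compute and a tool call to move; the robot and the scene stay as the last step left them, time stands still between calls to the robot, and variables do not carry over. Pictures are saved under pics/ and viewed, at most 12 in all, crops included, and the job is handed in when it is done.

Besides the shell and the picture viewer there is one more tool, called after "Emit:" by a JSON object that holds its "api" and its "payload", one argument or row to a line. carry_out: Moves the arm, as the interface text tells. Its arguments: {"type":"object","properties":{"steps":{"type":"array"},"newtons":{"type":"number"}},"required":["steps"]}

```bash
mkdir -p pics
python3 - <<'E'
from cell import env, viewer, order
import cv2, numpy as np, pickle
for n in ["side","top"]:
    d=viewer.read_camera(n)
    cv2.imwrite(f"pics/{n}0.png",d["color"][:,:,::-1]); pickle.dump(d,open(f"pics/{n}0.pkl","wb"))
    R=cv2.Rodrigues(np.array(d["rvec"]))[0]
    print(n,d["fov_y"],d["cx"],d["cy"],"pos",-R.T@np.array(d["tvec"]).ravel(),R[2])
    print([k for k in d])
s=env.sense();print(s)
E
```

```text
side 54.26786532442805 279.7710789562368 207.25611233455447 pos [0.30300638 0.76937267 0.61042322] [ 0.28755981 -0.7923128  -0.5380983 ]
['color', 'fov_y', 'cx', 'cy', 'rvec', 'tvec']
top 42.95968702890703 275.9272855066767 217.2829341514762 pos [4.02335325e-01 1.01294894e-03 1.62471041e+00] [ 0.10722614 -0.00166949 -0.99423326]
['color', 'fov_y', 'cx', 'cy', 'rvec', 'tvec']
{'time_s': 0.1, 'joint_positions': array([-1.36289172,  0.38417621,  0.01639878,  1.37102528, -0.00632012,
        1.38820742, -0.04648612]), 'joint_velocities': array([ 0.00093069, -0.0014616 , -0.00218167, -0.00242916,  0.0001051 ,
        0.00029594, -0.00036317]), 'joint_efforts': array([ 2.67981319e-03, -6.29140520e+01,  8.47166386e-01, -3.72754705e+01,
        1.67827250e-02,  1.05882969e-02, -2.45020379e-05]), 'position': array([0.16712146, 0.60209641, 0.40377575]), 'eef_rot': array([-1.11787869e-04,  1.34963255e-01,  9.90850210e-01, -8.76546531e-04]), 'ft_force': array([-0.96431906, -0.82368394,  0.16731071]), 'moment': array([ 0.00980079, -0.00305656, -0.01430277]), 'grip_force': 0.0, 'width': 0.08529154095301436}
```

View pics/side0.png

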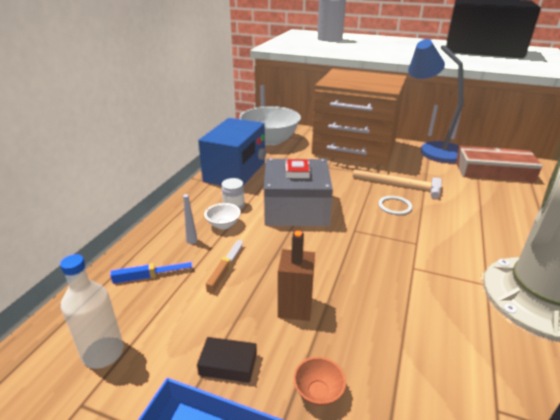

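View pics/top0.png

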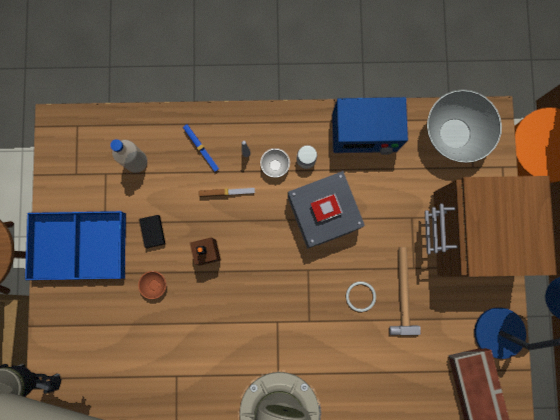

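The blade is the orange-brown handled tool: side (217,272), top (213,193). The look-alikes are the blue tool at side (150,271), top (200,148), and the hammer at top (405,290). The black and orange probe is in its stand at side (297,245), top (202,250). I'll check this in one close crop.

```bash
cat > h.py <<'E'
import cv2, numpy as np, pickle
from cell import env, viewer, order
class Cam:
    def __init__(s,d):
        s.im=d["color"]; s.R=cv2.Rodrigues(np.array(d["rvec"],float))[0]; s.t=np.array(d["tvec"],float).ravel()
        f=210/np.tan(np.radians(d["fov_y"]/2)); s.K=np.array([[f,0,d["cx"]],[0,f,d["cy"]],[0,0,1]]); s.c=-s.R.T@s.t
    def ray(s,uv): 
        v=s.R.T@np.linalg.solve(s.K,[*uv,1]); return v/np.linalg.norm(v)
    def at(s,uv,z):
        v=s.ray(uv); return s.c+v*(z-s.c[2])/v[2]
    def px(s,p):
        q=s.K@(s.R@np.asarray(p,float)+s.t); return q[:2]/q[2]
def tri(c1,u1,c2,u2):
    A=[];b=[]
    for c,u in((c1,u1),(c2,u2)):
        v=c.ray(u); P=np.eye(3)-np.outer(v,v); A.append(P); b.append(P@c.c)
    return np.linalg.lstsq(np.vstack(A),np.hstack(b),rcond=None)[0]
def snap(n,name=None):
    d=viewer.read_camera(n)
    if name: pickle.dump(d,open(f"pics/{name}.pkl","wb"))
    return Cam(d)
def load(name): return Cam(pickle.load(open(f"pics/{name}.pkl","rb")))
def crop(c,x,y,w,h,k): return cv2.resize(c.im[y:y+h,x:x+w],None,fx=k,fy=k,interpolation=cv2.INTER_NEAREST)
E
python3 - <<'E'
from h import *
t=load("top0"); s=load("side0")
a=np.hstack([crop(t,280,165,90,90,4),crop(s,255,150,90,90,4)])
b=np.hstack([crop(t,180,170,90,50,4),crop(s,200,230,90,50,4)])
cv2.imwrite("pics/c1.png",np.vstack([a,b])[:,:,::-1])
E
```

```text
(no output)
```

View pics/c1.png

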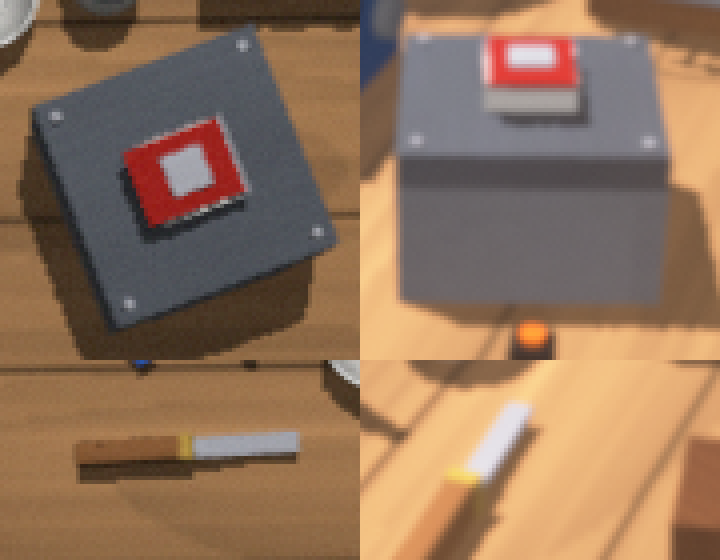

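Run:
```python
from h import *
np.set_printoptions(precision=4,suppress=True)
t=load("top0"); s=load("side0")
def blobs(c,m,x,y,w,h,mn=3):
    M=np.zeros(m.shape,np.uint8); M[y:y+h,x:x+w]=m[y:y+h,x:x+w]
    n,l,st,ce=cv2.connectedComponentsWithStats(M)
    return [(ce[i],st[i,4],l==i) for i in range(1,n) if st[i,4]>=mn]
def hsv(c): return cv2.cvtColor(c.im,cv2.COLOR_RGB2HSV)
def gray(c): return cv2.cvtColor(c.im,cv2.COLOR_RGB2GRAY)
T,S=hsv(t),hsv(s)
# screws: weighted centroids near guesses
def wc(c,u,r=3):
    g=gray(c).astype(float); x,y=int(round(u[0])),int(round(u[1])); w=g[y-r:y+r+1,x-r:x+r+1]; w=np.clip(w-np.median(w)-15,0,None)
    Y,X=np.mgrid[y-r:y+r+1,x-r:x+r+1]; return np.array([(w*X).sum(),(w*Y).sum()])/w.sum()
ts=[wc(t,(280+a/4,165+b/4)) for a,b in((55,117),(243,45),(317,231),(129,303))]
ss=[wc(s,(255+a/4,150+b/4)) for a,b in((55,141),(65,38),(270,40),(289,142))]
print("top screws",np.array(ts)); print("side screws",np.array(ss))
PT=np.array([t.at(u,.11) for u in ts]); PS=np.array([s.at(u,.11) for u in ss])
print(PT,PT.mean(0)); print(PS,PS.mean(0))
red=lambda H:((H[...,0]<8)|(H[...,0]>172))&(H[...,1]>150)&(H[...,2]>90)
for c,H,box in((t,T,(300,185,50,50)),(s,S,(270,150,60,40))):
    b=max(blobs(c,red(H).astype(np.uint8),*box),key=lambda q:q[1])
    cn=cv2.convexHull(cv2.findContours(b[2].astype(np.uint8),0,1)[0][0]); r=cv2.approxPolyDP(cn,2.5,True)[:,0]
    m=np.zeros(b[2].shape,np.uint8); cv2.fillPoly(m,[cn],1); ys,xs=np.nonzero(m)
    W=np.array([c.at(u,.134) for u in r]); ctr=c.at((xs.mean(),ys.mean()),.134)
    print("cover poly",r.tolist(),W[:,:2].tolist(),"ctr",ctr)
# blade steel / handle
for c,H,box,n in((t,T,(195,180,65,22),"t"),(s,S,(203,235,45,60),"s")):
    st=(H[...,1]<70)&(H[...,2]>140); 
    b=max(blobs(c,st.astype(np.uint8),*box),key=lambda q:q[1]); ys,xs=np.nonzero(b[2]); P=np.array([c.at(u,.0145)[:2] for u in zip(xs,ys)])
    v=np.linalg.svd(P-P.mean(0))[2][0]; print(n,"steel",b[0],b[1],P.mean(0),np.degrees(np.arctan2(v[1],v[0])),np.ptp((P-P.mean(0))@v))
    ye=(H[...,0]>20)&(H[...,0]<32)&(H[...,1]>170)&(H[...,2]>130)
    for q in blobs(c,ye.astype(np.uint8),*box): print("  yellow",q[0],q[1],c.at(q[0],.026)[:2])
# probe
og=lambda H:(H[...,0]>5)&(H[...,0]<18)&(H[...,1]>200)&(H[...,2]>190)
for c,H,box,n in((t,T,(185,235,35,35),"t"),(s,S,(285,225,25,25),"s")):
    for q in blobs(c,og(H).astype(np.uint8),*box): print(n,"orange",q[0],q[1],c.at(q[0],.18))
cv2.imwrite("pics/c2.png",np.hstack([crop(t,180,230,50,50,8),crop(s,265,220,60,100,4)])[:,:,::-1] if 0 else np.hstack([crop(t,180,225,50,50,8),cv2.resize(s.im[225:325,262:332],(280,400),interpolation=0)])[:,:,::-1])
```

```text
top screws [[293.568  193.492 ]
 [340.3045 175.7218]
 [358.9289 222.4311]
 [311.9211 240.4135]]
side screws [[268.5625 184.5781]
 [271.0319 157.6755]
 [322.0494 159.5432]
 [326.7895 185.1228]]
[[ 0.6335 -0.0533  0.11  ]
 [ 0.6829 -0.1889  0.11  ]
 [ 0.5469 -0.2379  0.11  ]
 [ 0.4979 -0.1027  0.11  ]] [ 0.5903 -0.1457  0.11  ]
[[ 0.6327 -0.0557  0.11  ]
 [ 0.6825 -0.2007  0.11  ]
 [ 0.546  -0.2409  0.11  ]
 [ 0.4967 -0.1051  0.11  ]] [ 0.5895 -0.1506  0.11  ]
cover poly [[333, 195], [340, 212], [317, 221], [311, 203]] [[0.6235971017323226, -0.16361651576547795], [0.5749700723617169, -0.1819225891075532], [0.5506419725448837, -0.11660164467619857], [0.6018895213293345, -0.10098879018673626]] ctr [ 0.5873 -0.1404  0.134 ]
cover poly [[288, 160], [306, 160], [308, 169], [289, 170]] [[0.6175007503531547, -0.15724535887593383], [0.5731722886304864, -0.17444268548090558], [0.5531485814387642, -0.12674260340599486], [0.5962708327399902, -0.10417536964461305]] ctr [ 0.5855 -0.1397  0.134 ]
t steel [241.0882 190.5   ] 136 [0.66   0.1032] -87.88405785621046 0.07980695497462319
s steel [234.4157 249.741 ] 166 [0.6564 0.1012] 95.9228004959424 0.07490158543243422
t orange [199.3333 249.4444] 9 [0.4742 0.2073 0.18  ]
s orange [297.8333 234.3333] 6 [0.4723 0.2077 0.18  ]
```

View pics/c2.png

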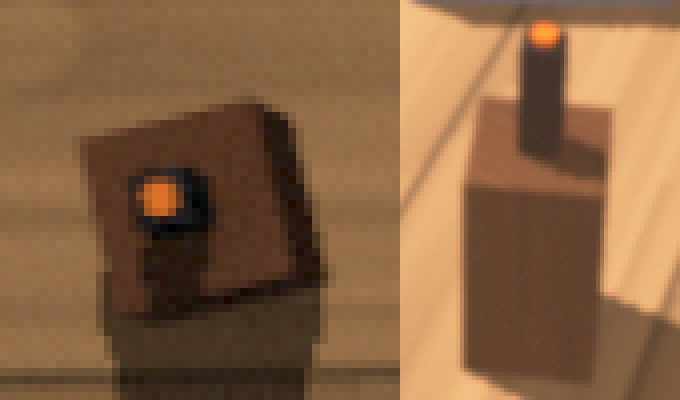

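```bash
cat >> h.py <<'E'
from scipy.spatial.transform import Rotation as Ro
def need(g,yaw,down=True):
    """turn (rotvec, rad) and shift (mm) in tool axes to put grasp point at g, closing line at yaw deg (mod 180), tool down"""
    s=env.sense(); w,x,y,z=s["eef_rot"]; R=Ro.from_quat([x,y,z,w]); p=np.array(s["position"])
    cur=np.degrees(np.arctan2(*R.as_matrix()[:2,1][::-1])); k=(yaw-cur+90)%180-90; a=np.radians(cur+k)
    Y=np.array([np.cos(a),np.sin(a),0]); Z=np.array([0,0,-1.]); Rt=Ro.from_matrix(np.c_[np.cross(Y,Z),Y,Z])
    print("turn",np.round((R.inv()*Rt).as_rotvec(),4),"shift",np.round(R.inv().apply(np.array(g)+[0,0,.155]-p)*1000,1),"| yaw",round(cur,2),"grasp",np.round(p+R.apply([0,0,.155]),4),"t",round(s["time_s"],2),"F",np.round(s["ft_force"],1),"w",round(s["width"]*1000,1))
E
python3 - <<'E'
from h import *
t=load("top0"); s=load("side0")
print(need((.655,.177,.20),3))
a=np.radians(-87)
for g in [(.655,.177,.013)]:
    for L in(-55,-10,35,115): P=np.array(g)+np.array([np.cos(a),np.sin(a),0])*L/1000; print(L,t.px(P+[0,0,.013 if L<36 else 0]),s.px(P+[0,0,.013 if L<36 else 0]))
E
```

```text
turn [-1.5000e-03  1.1000e-03  1.2477e+00] shift [-583.8 -279.    49.3] | yaw 74.49 grasp [0.1671 0.6018 0.2488] t 0.1 F [-1.  -0.8  0.2] w 85.3
None
-55 [198.35465118 193.19217197] [208.45067977 282.93067599]
-10 [213.19335265 192.1720415 ] [217.63497012 269.03654218]
35 [228.02604069 191.15232445] [226.0895047  256.24639398]
115 [254.55196272 190.01849572] [239.81200362 240.20838984]
```

Emit:
{"api": "carry_out", "payload": {
  "steps": [
    [[0,0,0],[-45,-21.5,4],85],
    [[0,0,0],[-90,-43,8],85],
    [[0,0,0],[-135,-64.5,12],85],
    [[0,0,0],[-180,-86,16],85],
    [[0,0,0],[-225,-107.5,20],85]
  ],
  "newtons": 40
}}

```text
time_s: 0.6
position: [0.3562, 0.4369, 0.3843]
eef_rot: [-0.0, 0.135, 0.991, -0.0]
ft_force: [0.3, 0.8, 0.9]
width: 0.0849
grip_force: 0.0
```

Emit:
{"api": "carry_out", "payload": {
  "steps": [
    [[0,0,0],[-45,-21.5,4],85],
    [[0,0,0],[-90,-43,8],85],
    [[0,0,0],[-135,-64.5,12],85],
    [[0,0,0],[-180,-86,16],85],
    [[0,0,0],[-225,-107.5,20],85]
  ]
}}

```text
time_s: 1.1
position: [0.5441, 0.2734, 0.3643]
eef_rot: [-0.0, 0.135, 0.991, -0.0]
ft_force: [0.2, 1.0, 0.2]
width: 0.0846
grip_force: 0.0
```

Emit:
{"api": "carry_out", "payload": {
  "steps": [
    [[0,0,0.14],[-45,-21,3],85],
    [[0,0,0.28],[-90,-43,6],85],
    [[0,0,0.42],[-134,-64,9],85],
    [[0,0,0.56],[-134,-64,9],85],
    [[0,0,0.7],[-134,-64,9],85]
  ]
}}

```text
time_s: 1.6
position: [0.6561, 0.1749, 0.3543]
eef_rot: [-0.0, 0.471, 0.882, -0.001]
ft_force: [-0.5, 0.6, -0.5]
width: 0.085
grip_force: 0.0
```

```bash
python3 -c "
from h import *
need((.655,.177,.10),3)"
```

```text
turn [-0.0022  0.0013  0.5378] shift [ 2.4  0.5 99.3] | yaw 33.82 grasp [0.6558 0.1746 0.1993] t 1.6 F [-0.5  0.6 -0.5] w 85.0
```

Emit:
{"api": "carry_out", "payload": {
  "steps": [
    [[0,0,0.14],[2,0.5,35],60],
    [[0,0,0.28],[2,0.5,70],60],
    [[0,0,0.42],[2,0.5,100],60],
    [[0,0,0.538],[2,0.5,125],60],
    [[0,0,0.538],[2,0.5,140],60]
  ]
}}

```text
time_s: 2.1
position: [0.6533, 0.1795, 0.2126]
eef_rot: [-0.001, 0.685, 0.728, -0.002]
ft_force: [0.3, -0.3, -0.2]
width: 0.0598
grip_force: 0.0
```

Run:
```python
from h import *
need((.655,.177,.023),3)
s=snap("side","side1"); t=snap("top","top1")
cv2.imwrite("pics/c3.png",np.hstack([crop(s,170,190,100,110,4),crop(t,180,150,90,110,4)])[:,:,::-1])
```

```text
turn [-0.004   0.0013  0.0081] shift [-2.5  1.7 34.6] | yaw 3.46 grasp [0.6527 0.1792 0.0576] t 2.1 F [ 0.3 -0.3 -0.2] w 59.8
```

View pics/c3.png

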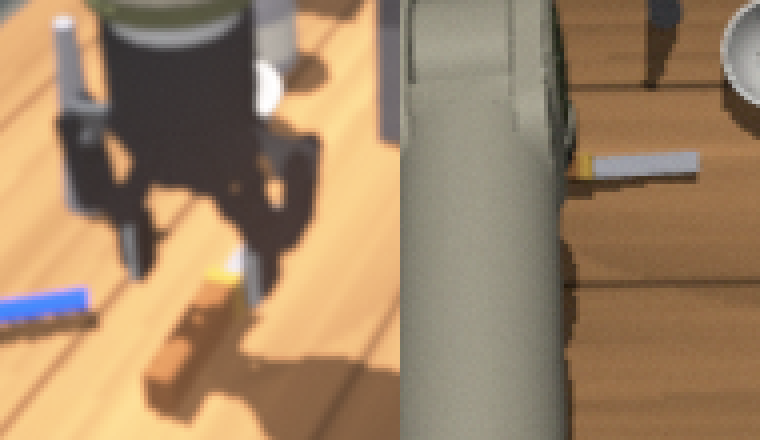

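The side crop shows the open fingers at crop (137,265) and (257,290), straddling the brown handle at (200,330). The blue look-alike is well clear at the left. Descending to grip.

Emit:
{"api": "carry_out", "payload": {
  "steps": [
    [[-0.003,0,0.008],[-2,1.7,12],60],
    [[-0.003,0,0.008],[-2,1.7,24],60],
    [[-0.003,0,0.008],[-2,1.7,34],60],
    [[-0.003,0,0.008],[-2,1.7,34],60],
    [[-0.003,0,0.008],[-2,1.7,34],60]
  ]
}}

```text
time_s: 2.7
position: [0.6561, 0.1774, 0.1816]
eef_rot: [0.001, 0.688, 0.726, 0.001]
ft_force: [0.9, 0.2, -0.3]
width: 0.0601
grip_force: 0.0
```

Emit:
{"api": "carry_out", "payload": {
  "steps": [
    [[0,0,0],[0,0,0],5],
    [[0,0,0],[0,0,0],5],
    [[0,0,0],[0,0,0],5],
    [[0,0,0],[0,0,0],5],
    [[0,0,0],[0,0,0],5]
  ],
  "newtons": 60
}}

```text
time_s: 3.2
position: [0.6564, 0.1775, 0.1824]
eef_rot: [0.001, 0.688, 0.726, 0.002]
ft_force: [-0.6, -1.1, 5.8]
width: 0.0169
grip_force: 60.5
```

```bash
python3 -c "
from h import *
need((.655,.177,.2),3)"
```

```text
turn [ 0.0041 -0.0003  0.0017] shift [  -0.3   -0.7 -172.6] | yaw 3.1 grasp [0.657  0.1776 0.0274] t 3.2 F [-0.6 -1.1  5.8] w 16.9
```

Emit:
{"api": "carry_out", "payload": {
  "steps": [
    [[0,0,0],[0,0,-20],5],
    [[0,0,0],[0,0,-60],5],
    [[0,0,0],[0,0,-110],5],
    [[0,0,0],[0,0,-150],5],
    [[0,0,0],[0,0,-173],5]
  ]
}}

```text
time_s: 3.7
position: [0.656, 0.1772, 0.3588]
eef_rot: [0.002, 0.688, 0.726, 0.003]
ft_force: [0.8, 0.4, -1.0]
width: 0.017
grip_force: 59.8
```

```bash
python3 -c "
from h import *
need((.5184,.0504,.2),20)
need((.5184,.0504,.2),3.1)"
```

```text
turn [ 7.400e-03  1.000e-04 -2.952e-01] shift [-119.2 -144.2    2.7] | yaw 3.09 grasp [0.6571 0.1774 0.2038] t 3.7 F [ 0.8  0.4 -1. ] w 17.0
turn [ 0.0073 -0.001  -0.0002] shift [-119.2 -144.2    2.7] | yaw 3.09 grasp [0.6571 0.1774 0.2038] t 3.7 F [ 0.8  0.4 -1. ] w 17.0
```

Emit:
{"api": "carry_out", "payload": {
  "steps": [
    [[0.007,0,-0.06],[-24,-29,0],5],
    [[0.007,0,-0.12],[-50,-60,0],5],
    [[0.007,0,-0.2],[-80,-97,0],5],
    [[0.007,0,-0.26],[-105,-127,0],5],
    [[0.007,0,-0.295],[-119,-144,0],5]
  ]
}}

```text
time_s: 4.2
position: [0.516, 0.048, 0.354]
eef_rot: [-0.002, 0.574, 0.819, -0.002]
ft_force: [0.3, 0.0, -0.6]
width: 0.0166
grip_force: 59.9
```

Run:
```python
from h import *
need((.5184,.0504,.2),20)
s=snap("side","side2"); t=snap("top","top2")
need((.5184,.0504,.2),20)
cv2.imwrite("pics/c4.png",np.hstack([crop(s,220,130,120,120,4),crop(t,250,160,80,120,4)])[:,:,::-1])
```

```text
turn [-0.0051 -0.0007 -0.0004] shift [ 1.5  3.1 -1. ] | yaw 19.98 grasp [0.5152 0.0478 0.199 ] t 4.2 F [ 0.3  0.  -0.6] w 16.6
turn [-0.0046 -0.0011 -0.0031] shift [ 1.8  2.8 -0.6] | yaw 19.82 grasp [0.5157 0.0477 0.1994] t 4.3 F [ 0.2 -0.8 -0.5] w 16.7
```

View pics/c4.png

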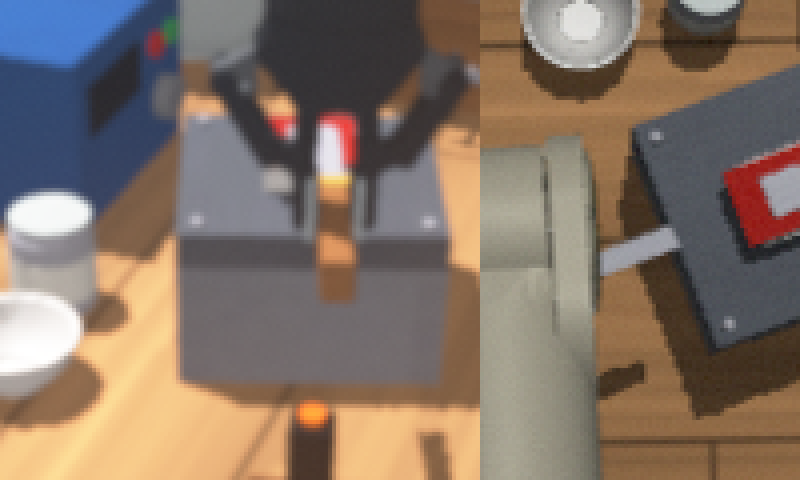

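Run:
```python
from h import *
np.set_printoptions(precision=4,suppress=True)
t=load("top2"); s=load("side2")
H=cv2.cvtColor(t.im,cv2.COLOR_RGB2HSV); m=((H[...,1]<50)&(H[...,2]>130)).astype(np.uint8)
M=np.zeros_like(m); M[205:235,279:302]=m[205:235,279:302]
n,l,st,ce=cv2.connectedComponentsWithStats(M); i=1+np.argmax(st[1:,4]); ys,xs=np.nonzero(l==i)
print(st[i],ce[i]); k=np.array([.590,-.147]); a=np.radians(20); ex=np.array([np.cos(a),np.sin(a)]); ey=np.array([-np.sin(a),np.cos(a)])
P=np.array([t.at(u,.187)[:2]-k for u in zip(xs,ys)]); Q=np.c_[P@ex,P@ey]*1000
print("kiln-xy blade mean",Q.mean(0),"tip y",Q[:,1].min(),"slope",np.polyfit(Q[:,1],Q[:,0],1))
# kiln yaw from the roof screws and cover
g=np.array([.5157,.0477])-k; print("grasp in kiln", g@ex*1000,g@ey*1000)
# where blade would appear in side for pitch 0 at z mid .185
tip=k+ex*Q[:,0].mean()/1000+ey*(g@ey-.115)
for z in(.175,.185,.195): print(z,s.px([*tip,z]),t.px([*tip,z]))
```

```text
[280 217  20  12 114] [288.8246 222.2281]
kiln-xy blade mean [ -5.9152 120.1869] tip y 92.27863344015266 slope [-0.0086 -4.8793]
grasp in kiln -3.2278398188852324 208.37024991611352
0.175 [300.9409 165.4049] [297.8806 219.1589]
0.185 [301.0945 161.5678] [298.0308 218.7765]
0.195 [301.2499 157.6875] [298.183  218.3887]
```

Emit:
{"api": "carry_out", "payload": {
  "steps": [
    [[-0.004,0,0],[0,2,35],5],
    [[-0.004,0,0],[0,4,66],5],
    [[-0.004,0,0],[-8,4,66],5],
    [[-0.004,0,0],[-28,4,66],5],
    [[-0.004,0,0],[-45,4,66],5]
  ]
}}

```text
time_s: 4.8
position: [0.5381, 0.0091, 0.2894]
eef_rot: [0.0, 0.573, 0.819, 0.0]
ft_force: [0.4, 0.2, -0.6]
width: 0.0164
grip_force: 59.8
```

Run:
```python
from h import *
s=snap("side","side3"); t=snap("top","top3")
need((.590-.342*.147,-.147+.94*.147,.133),20)
cv2.imwrite("pics/c5.png",np.hstack([crop(s,255,140,90,60,6),cv2.resize(t.im[170:250,285:330],(202,360),interpolation=0)])[:,:,::-1])
```

```text
turn [ 0.0012  0.0021 -0.0042] shift [-15.2  -4.    1.8] | yaw 19.76 grasp [0.5386 0.0066 0.1348] t 4.9 F [-0.5 -0.3 -0.3] w 16.4
```

View pics/c5.png

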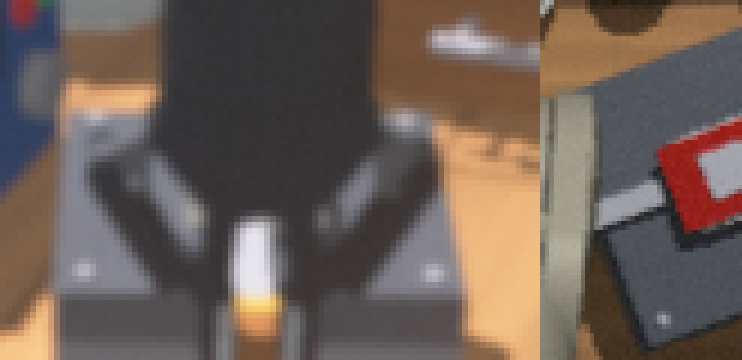

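Run:
```python
from h import *
s=load("side3"); k=np.array([.590,-.147]); a=np.radians(20); ex=np.array([np.cos(a),np.sin(a)]); ey=np.array([-np.sin(a),np.cos(a)])
g=np.array([.5386,.0066])-k; gy=g@ey; print("grasp kiln",g@ex,gy)
for L in(.115,.04):
  for z in(.115,.121,.127): print(L,z,s.px([*(k+ey*(gy-L)+ex*(-.001)),z]))
col=s.im[170:198,255+43].astype(int); print([(170+i,*c) for i,c in enumerate(col)])
```

```text
grasp kiln 0.004234093306427012 0.1619166219196549
0.115 0.115 [297.42120222 178.39335778]
0.115 0.121 [297.4958045  176.29585335]
0.115 0.127 [297.57087484 174.18518879]
0.04 0.115 [298.4330643  193.52326751]
0.04 0.121 [298.5159034  191.33935195]
0.04 0.127 [298.59929625 189.14083736]
[(170, np.int64(55), np.int64(53), np.int64(54)), (171, np.int64(55), np.int64(51), np.int64(54)), (172, np.int64(56), np.int64(52), np.int64(53)), (173, np.int64(55), np.int64(52), np.int64(53)), (174, np.int64(58), np.int64(53), np.int64(54)), (175, np.int64(79), np.int64(76), np.int64(77)), (176, np.int64(134), np.int64(130), np.int64(132)), (177, np.int64(189), np.int64(185), np.int64(191)), (178, np.int64(219), np.int64(215), np.int64(224)), (179, np.int64(225), np.int64(223), np.int64(230)), (180, np.int64(225), np.int64(223), np.int64(230)), (181, np.int64(226), np.int64(224), np.int64(230)), (182, np.int64(227), np.int64(225), np.int64(231)), (183, np.int64(227), np.int64(225), np.int64(231)), (184, np.int64(228), np.int64(226), np.int64(232)), (185, np.int64(229), np.int64(227), np.int64(233)), (186, np.int64(231), np.int64(229), np.int64(235)), (187, np.int64(233), np.int64(230), np.int64(236)), (188, np.int64(236), np.int64(229), np.int64(228)), (189, np.int64(243), np.int64(226), np.int64(194)), (190, np.int64(247), np.int64(223), np.int64(142)), (191, np.int64(243), np.int64(203), np.int64(108)), (192, np.int64(230), np.int64(170), np.int64(98)), (193, np.int64(223), np.int64(153), np.int64(97)), (194, np.int64(220), np.int64(148), np.int64(95)), (195, np.int64(194), np.int64(131), np.int64(84)), (196, np.int64(147), np.int64(101), np.int64(67)), (197, np.int64(119), np.int64(83), np.int64(58))]
```

Emit:
{"api": "carry_out", "payload": {
  "steps": [
    [[0,0,0],[-8,-4,2],5],
    [[0,0,0],[-15,-4,2],5],
    [[0,0,0],[-15,-4,2],5],
    [[0,0,0],[-16,-4,-10],5],
    [[0,0,0],[-18,-4,-23],5]
  ]
}}

```text
time_s: 5.4
position: [0.5393, -0.0079, 0.312]
eef_rot: [-0.001, 0.573, 0.819, -0.0]
ft_force: [-0.8, -0.3, -2.1]
width: 0.017
grip_force: 59.7
```

Run:
```python
from h import *
np.set_printoptions(precision=4,suppress=True)
need((.590-.342*.147,-.147+.94*.147,.133),20)
t=snap("top","top4"); t0=load("top0")
def rd(c):
    H=cv2.cvtColor(c.im,cv2.COLOR_RGB2HSV); m=((H[...,0]<8)|(H[...,0]>172))&(H[...,1]>150)&(H[...,2]>70); m[:, :295]=0; m[:,360:]=0; m[:180]=0; m[240:]=0
    ys,xs=np.nonzero(m); return len(xs),xs.min(),xs.max(),xs.mean(),ys.mean()
print(rd(t0),rd(t))
```

```text
turn [-0.0012 -0.0007  0.0008] shift [-1.   0.1 24. ] | yaw 20.05 grasp [ 0.5391 -0.0078  0.157 ] t 5.4 F [-0.8 -0.3 -2.1] w 17.0
(337, np.int64(311), np.int64(340), np.float64(324.59643916913944), np.float64(208.22848664688428)) (319, np.int64(312), np.int64(340), np.float64(325.13166144200625), np.float64(207.858934169279))
```

Emit:
{"api": "carry_out", "payload": {
  "steps": [
    [[0,0,0],[-7,0,-10],5],
    [[0,0,0],[-13,0,-21],5],
    [[0,0,0],[-21,0,-31],5],
    [[0,0,0],[-30,0,-38],5],
    [[0,0,0],[-41,0,-44],5]
  ]
}}

```text
time_s: 5.95
position: [0.5539, -0.0478, 0.3561]
eef_rot: [0.0, 0.574, 0.819, 0.0]
ft_force: [1.3, 0.6, -1.9]
width: 0.0165
grip_force: 59.8
```

Emit:
{"api": "carry_out", "payload": {
  "steps": [
    [[0,0,0],[-12,0,-3.5],5],
    [[0,0,0],[-24,0,-4],5],
    [[0,0,0],[-33,0,-3],5],
    [[0,0,0],[-42,0,-1],5],
    [[0,0,0],[-48,0,1],5]
  ]
}}

```text
time_s: 6.45
position: [0.5701, -0.0931, 0.3536]
eef_rot: [-0.0, 0.574, 0.819, -0.0]
ft_force: [0.6, 0.6, -0.4]
width: 0.0167
grip_force: 59.9
```

Run:
```python
from h import *
s=snap("side","side5"); t=snap("top","top5")
need((.590-.342*.147,-.147+.94*.147,.133),20)
cv2.imwrite("pics/c6.png",np.hstack([crop(s,255,120,90,90,4),crop(t,280,165,90,90,4)])[:,:,::-1])
```

```text
turn [-0.0014  0.     -0.0015] shift [89.6  0.4 65.5] | yaw 19.92 grasp [ 0.5697 -0.0932  0.1985] t 6.55 F [ 0.1  0.8 -1.4] w 16.5
```

View pics/c6.png

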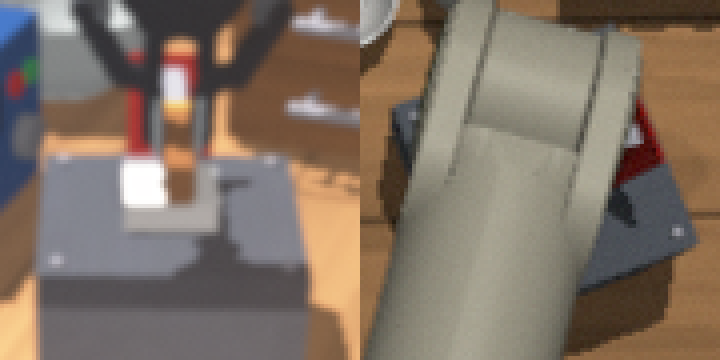

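Side crop: the red cover is tipped back behind the blade at (140,100), and the white port top shows at (145,185), so the cover is past upright. Taking the blade back to the bench.

Emit:
{"api": "carry_out", "payload": {
  "steps": [
    [[0,0,0],[40,0,-5],5],
    [[0,0,0],[80,20,-5],5],
    [[0,0,0],[120,48,-5],5],
    [[0,0,0],[160,76,-5],5],
    [[0,0,0],[195,105,-5],5]
  ]
}}

```text
time_s: 7.05
position: [0.6017, 0.1302, 0.3593]
eef_rot: [-0.0, 0.573, 0.82, 0.0]
ft_force: [-0.5, -0.6, -0.6]
width: 0.0168
grip_force: 59.9
```

Run:
```python
from h import *
need((.63,.175,.028),20)
t=snap("top","top6"); s=snap("side","side6")
```

```text
turn [ 0.0001 -0.0013  0.0018] shift [ 32.1  42.  176.4] | yaw 20.1 grasp [0.6016 0.1304 0.2043] t 7.05 F [-0.5 -0.6 -0.6] w 16.8
```

Emit:
{"api": "carry_out", "payload": {
  "steps": [
    [[0,0,0],[20,25,30],5],
    [[0,0,0],[32,42,70],5],
    [[0,0,0],[32,42,110],5],
    [[0,0,0],[32,42,150],5],
    [[0,0,0],[32,42,168],5]
  ]
}}

```text
time_s: 7.65
position: [0.6285, 0.1717, 0.1864]
eef_rot: [-0.002, 0.573, 0.819, -0.003]
ft_force: [0.2, -0.2, -0.9]
width: 0.0165
grip_force: 59.9
```

Emit:
{"api": "carry_out", "payload": {
  "steps": [
    [[0,0,0],[0,0,3],5],
    [[0,0,0],[0,0,6],5],
    [[0,0,0],[0,0,8],5],
    [[0,0,0],[0,0,8.5],5],
    [[0,0,0],[0,0,8.5],5]
  ]
}}

```text
time_s: 8.15
position: [0.6308, 0.1716, 0.1839]
eef_rot: [0.0, 0.574, 0.819, 0.001]
ft_force: [0.3, -1.3, -1.0]
width: 0.0165
grip_force: 59.9
```

Run:
```python
from h import *
need((.63,.175,.028),20)
```

```text
turn [ 0.0017 -0.0003  0.0001] shift [3.5 0.4 0.9] | yaw 20.01 grasp [0.631  0.1717 0.0289] t 8.15 F [ 0.3 -1.3 -1. ] w 16.5
```

Emit:
{"api": "carry_out", "payload": {
  "steps": [
    [[0,0,0],[0,0,1],5],
    [[0,0,0],[0,0,1.5],5],
    [[0,0,0],[0,0,1.5],30],
    [[0,0,0],[0,0,1.5],60],
    [[0,0,0],[0,0,1.5],60]
  ]
}}

```text
time_s: 8.65
position: [0.6304, 0.1715, 0.1812]
eef_rot: [-0.0, 0.574, 0.819, -0.0]
ft_force: [-0.4, 0.6, -0.2]
width: 0.0578
grip_force: 0.0
```

Emit:
{"api": "carry_out", "payload": {
  "steps": [
    [[0,0,0],[0,0,0],60],
    [[0,0,0],[0,0,-20],60],
    [[0,0,0],[0,0,-60],60],
    [[0,0,0],[0,0,-110],60],
    [[0,0,0],[0,0,-160],60]
  ]
}}

```text
time_s: 9.15
position: [0.6301, 0.1713, 0.3425]
eef_rot: [-0.0, 0.574, 0.819, -0.001]
ft_force: [1.5, 0.7, 0.0]
width: 0.0602
grip_force: 0.0
```

Emit:
{"api": "carry_out", "payload": {
  "steps": [
    [[0,0,0],[0,0,-50],60],
    [[0,0,0],[0,0,-90],60],
    [[0,0,0],[0,0,-90],60]
  ]
}}

```text
time_s: 9.45
position: [0.6312, 0.1709, 0.4388]
eef_rot: [0.003, 0.574, 0.819, 0.004]
ft_force: [-0.2, 0.1, 0.6]
width: 0.06
grip_force: 0.0
```

Run:
```python
from h import *
np.set_printoptions(precision=4,suppress=True)
t=snap("top","top7"); s=snap("side","side7")
need((.473,.2075,.26),12); need((.473,.2075,.26),102)
# handle yaw & position: dark mask of the handle in original pictures; stand top yaw
t0=load("top0"); s0=load("side0")
V=t0.im.max(2); m=(V<45).astype(np.uint8); H=cv2.cvtColor(t0.im,cv2.COLOR_RGB2HSV)
og=(H[...,0]>5)&(H[...,0]<20)&(H[...,1]>190)&(H[...,2]>140)
for y in range(244,256): print(" ".join("%3d,%3d"%(t0.im[y,x,0],t0.im[y,x,2]) for x in range(194,210)))
cv2.imwrite("pics/c7.png",np.hstack([crop(s,190,200,140,130,4),crop(t,180,150,45,130,4)])[:,:,::-1])
```

```text
turn [ 0.0022 -0.0003  0.1396] shift [  87.9 -135.8   17. ] | yaw 20.0 grasp [0.6309 0.1714 0.2773] t 9.55 F [-0.8  0.4 -1.3] w 59.8
turn [ 0.002   0.0015 -1.4312] shift [  87.9 -135.8   17. ] | yaw 20.0 grasp [0.6309 0.1714 0.2773] t 9.55 F [-0.8  0.4 -1.3] w 59.8
 86, 33  86, 34  88, 36  87, 36  88, 37  84, 30  85, 36  86, 33  85, 32  85, 36  85, 33  84, 32  85, 34  85, 32  80, 32  88, 38
 86, 36  89, 37  90, 40  83, 32  79, 34  78, 34  82, 36  81, 38  79, 37  74, 30  79, 30  88, 36  87, 32  84, 36  80, 30  86, 35
 84, 32  89, 37  82, 33  67, 31  50, 27  51, 26  53, 35  42, 41  31, 33  22, 17  52, 22  76, 35  86, 39  84, 34  81, 32  89, 38
 87, 36  79, 37  49, 30  44, 36  93, 37 123, 39 121, 37  89, 38  44, 37  17, 22  18, 14  36, 20  67, 26  87, 36  83, 31  89, 37
 94, 43  80, 33  53, 29  84, 33 181, 34 218, 40 218, 38 167, 39  78, 41  29, 29  16, 16  22, 19  66, 26  84, 30  85, 32  83, 34
 91, 37  90, 38  61, 31 128, 36 197, 38 218, 40 218, 41 182, 35  99, 34  17, 19   5,  9  15, 12  61, 24  82, 31  83, 29  85, 34
 91, 38  86, 34  60, 30  84, 26 181, 35 219, 41 218, 41 184, 36 108, 38  26, 26   1,  7   7, 13  48, 24  77, 32  80, 31  82, 28
 86, 35  86, 34  62, 26  61, 30 159, 37 195, 33 198, 40 141, 32  40, 26  27, 28  16, 17  10, 13  35, 18  70, 28  81, 32  83, 33
 88, 37  87, 34  68, 26  37, 25  25, 28  50, 28  41, 20  30, 32  28, 33  29, 31  18, 16  14, 12  36, 18  73, 31  83, 33  85, 39
 88, 35  86, 34  67, 25  51, 29  28, 25  17, 22   7,  7   0,  4   6,  6  13, 13  13,  7  17,  9  47, 20  72, 31  84, 34  86, 38
 87, 40  84, 35  83, 33  76, 27  53, 22  13,  6  25, 16  19, 13  22,  9  34, 19  34, 15  37,  9  67, 21  82, 36  80, 29  82, 31
 87, 40  85, 32  88, 38  82, 29  63, 26  38, 12  41, 15  41, 11  43, 13  44, 25  39, 16  43, 19  70, 28  80, 31  82, 29  84, 38
```

View pics/c7.png

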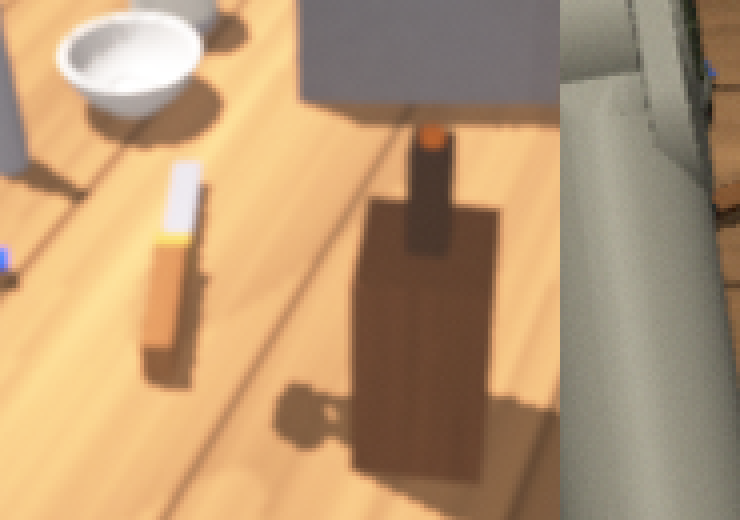

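The blade lies flat at side crop (170,290), let go; the probe is at (432,190) in its stand. Moving to the probe.

Emit:
{"api": "carry_out", "payload": {
  "steps": [
    [[0,0,0.09],[22,-34,4],60],
    [[0,0,0.18],[44,-68,8],60],
    [[0,0,0.26],[66,-102,12],60],
    [[0,0,0.26],[88,-136,17],60],
    [[0,0,0.26],[88,-136,17],60]
  ]
}}

```text
time_s: 10.05
position: [0.4677, 0.2096, 0.4112]
eef_rot: [-0.002, 0.673, 0.74, -0.003]
ft_force: [-0.4, 0.3, 0.8]
width: 0.0602
grip_force: 0.0
```

Run:
```python
from h import *
need((.473,.2075,.15),5)
```

```text
turn [-0.0074  0.0002  0.0076] shift [ -2.6   5.9 106.1] | yaw 5.43 grasp [0.4666 0.2095 0.2562] t 10.05 F [-0.4  0.3  0.8] w 60.2
```

Emit:
{"api": "carry_out", "payload": {
  "steps": [
    [[0,0,0],[0,0,15],60],
    [[0,0,0],[0,0,35],60],
    [[0,0,0],[0,0,50],60],
    [[0,0,0],[0,0,50],60]
  ]
}}

```text
time_s: 10.45
position: [0.4716, 0.2074, 0.361]
eef_rot: [-0.001, 0.675, 0.738, -0.003]
ft_force: [-0.9, 0.0, -0.1]
width: 0.06
grip_force: 0.0
```

Run:
```python
from h import *
need((.473,.2075,.15),5)
```

```text
turn [-0.0055  0.003   0.0019] shift [ 0.2  1.7 55.9] | yaw 5.11 grasp [0.4708 0.2068 0.206 ] t 10.45 F [-0.9  0.  -0.1] w 60.0
```

Emit:
{"api": "carry_out", "payload": {
  "steps": [
    [[0,0,0],[0,2,15],60],
    [[0,0,0],[0,2,30],60],
    [[0,0,0],[0,2,45],60],
    [[0,0,0],[0,2,56],60],
    [[0,0,0],[0,2,56],60]
  ]
}}

```text
time_s: 10.95
position: [0.4742, 0.2077, 0.3069]
eef_rot: [-0.0, 0.675, 0.738, -0.001]
ft_force: [0.3, 0.5, 0.2]
width: 0.0599
grip_force: 0.0
```

Emit:
{"api": "carry_out", "payload": {
  "steps": [
    [[0,0,0],[0,0,0],35],
    [[0,0,0],[0,0,0],20],
    [[0,0,0],[0,0,0],8],
    [[0,0,0],[0,0,0],8],
    [[0,0,0],[0,0,0],8]
  ],
  "newtons": 50
}}

```text
time_s: 11.45
position: [0.4749, 0.2079, 0.3091]
eef_rot: [0.0, 0.675, 0.738, 0.001]
ft_force: [-0.3, -1.4, 6.5]
width: 0.0191
grip_force: 49.2
```

Run:
```python
from h import *
need((.473,.2075,.15),5); print(env.sense()["moment"])
```

```text
turn [ 0.0011 -0.0009  0.0017] shift [-0.2 -1.9  4.1] | yaw 5.1 grasp [0.475  0.208  0.1541] t 11.45 F [-0.3 -1.4  6.5] w 19.1
[-0.15652675  0.24220061 -0.01349609]
```

Emit:
{"api": "carry_out", "payload": {
  "steps": [
    [[0,0,0],[0,0,-15],8],
    [[0,0,0],[0,0,-45],8],
    [[0,0,0],[0,0,-80],8],
    [[0,0,0],[0,0,-120],8],
    [[0,0,0],[0,0,-155],8]
  ]
}}

```text
time_s: 11.95
position: [0.4744, 0.2076, 0.4651]
eef_rot: [-0.0, 0.675, 0.738, 0.0]
ft_force: [1.6, 0.9, -0.6]
width: 0.0196
grip_force: 48.9
```

Run:
```python
from h import *
need((.590-.342*.06,-.147+.94*.06,.310),5); print(env.sense()["moment"])
```

```text
turn [ 0.0002 -0.0004  0.0016] shift [-305.5   68.3   -0. ] | yaw 5.09 grasp [0.4744 0.2077 0.3101] t 11.95 F [ 1.6  0.9 -0.6] w 19.6
[ 0.04804957 -0.07388822  0.00383917]
```

Run:
```python
from h import *
np.set_printoptions(precision=4,suppress=True)
t=snap("top","top8"); s=snap("side","side8")
C={}
for c,n,box in((t,"t",(300,185,55,50)),(s,"s",(270,145,60,50))):
    x,y,w,h=box; g=cv2.cvtColor(c.im,cv2.COLOR_RGB2GRAY)[y:y+h,x:x+w]; H=cv2.cvtColor(c.im,cv2.COLOR_RGB2HSV)[y:y+h,x:x+w]
    m=((g>150)&(H[...,1]<60)).astype(np.uint8); nn,l,st,ce=cv2.connectedComponentsWithStats(m); 
    print(n,[(st[i].tolist(),ce[i]) for i in range(1,nn) if st[i,4]>20])
cv2.imwrite("pics/c8.png",np.hstack([crop(t,295,180,60,60,6),crop(s,265,135,60,60,6)])[:,:,::-1])
```

```text
t [([14, 10, 26, 26, 399], array([26.5764, 22.2531]))]
s [([27, 43, 3, 7, 21], array([28., 46.]))]
```

View pics/c8.png

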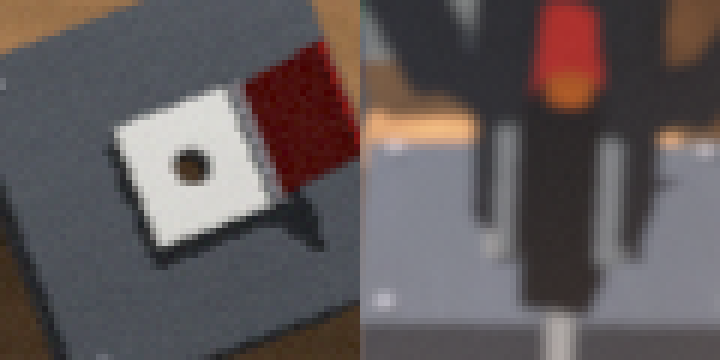

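Run:
```python
from h import *
np.set_printoptions(precision=4,suppress=True)
t=load("top8"); g=cv2.cvtColor(t.im,cv2.COLOR_RGB2GRAY).astype(float)
def dark(g,x0,x1,y0,y1):
    w=g[y0:y1,x0:x1]; w=np.clip(w.max()*.93-w,0,None); Y,X=np.mgrid[y0:y1,x0:x1]; return (w*X).sum()/w.sum(),(w*Y).sum()/w.sum()
ut=dark(g,322,332,203,213); print("top bore",ut,t.at(ut,.13))
for n in("side6","side7"):
    s=load(n); q=s.px([.590,-.147,.13]); G=cv2.cvtColor(s.im,cv2.COLOR_RGB2GRAY); print(n,q); x,y=int(q[0]),int(q[1])
    print(G[y-6:y+9,x-14:x+15])
```

```text
top bore (np.float64(326.56710245305436), np.float64(207.24106264895585)) [ 0.5896 -0.1449  0.13  ]
side6 [296.6409 164.6918]
[[173 169 164 161 156 147 138 136 136 136 137 137 138 138 137 137 138 138
  137 138 138 139 138 138 143 162 184 191 191]
 [150 147 149 161 178 183 180 177 177 179 178 179 178 180 179 178 180 180
  181 181 182 181 181 181 181 181 179 167 160]
 [137 137 144 176 212 224 222 222 221 222 222 222 223 223 223 223 223 223
  224 225 224 225 224 224 223 217 193 160 142]
 [137 136 149 198 240 249 249 249 249 249 249 249 249 249 249 249 249 249
  249 249 249 249 249 249 249 246 227 176 144]
 [136 137 153 214 252 255 255 255 255 255 255 255 255 255 255 255 255 255
  255 255 255 255 255 255 255 255 245 197 149]
 [137 136 152 218 254 255 255 255 255 255 255 255 255 255 255 254 255 255
  255 255 255 255 255 255 255 255 251 212 151]
 [136 136 152 219 254 255 255 255 255 255 255 255 254 252 249 247 248 251
  253 254 255 255 255 255 255 255 254 225 149]
 [137 136 152 217 254 255 255 255 255 255 255 254 251 237 221 215 217 230
  247 254 254 255 254 255 255 255 255 230 142]
 [136 
[... 1983 characters left out ...]
255 255 255 255 255 255 254 253 249 247 247 251
  254 255 255 255 255 255 255 255 255 237 146]
 [140 137 144 209 254 255 255 255 255 255 255 255 255 255 255 255 255 255
  255 255 255 255 255 255 255 255 255 239 155]
 [140 138 144 203 253 255 255 255 255 255 255 255 255 255 255 255 255 255
  255 255 255 255 255 255 255 255 255 239 163]
 [140 138 143 190 243 254 255 254 254 254 254 254 254 254 254 254 254 254
  254 254 254 254 254 254 254 255 253 229 156]
 [140 139 140 163 205 229 234 235 234 235 235 234 235 234 234 235 234 234
  234 235 234 235 234 235 235 234 227 186 133]
 [140 140 141 150 171 185 191 191 192 193 193 192 192 193 192 192 192 192
  192 192 192 192 192 192 192 193 182 152 118]]
```

Emit:
{"api": "carry_out", "payload": {
  "steps": [
    [[0,0,0],[-30,7,0],8],
    [[0,0,0],[-70,16,0],8],
    [[0,0,0],[-115,26,0],8],
    [[0,0,0],[-160,36,0],8],
    [[0,0,0],[-205,46,0],8]
  ]
}}

```text
time_s: 12.55
position: [0.5386, 0.0061, 0.4625]
eef_rot: [-0.0, 0.675, 0.738, -0.0]
ft_force: [1.1, 0.4, -1.0]
width: 0.0193
grip_force: 49.2
```

Emit:
{"api": "carry_out", "payload": {
  "steps": [
    [[0,0,0],[-40,9,0],8],
    [[0,0,0],[-75,16,0],8],
    [[0,0,0],[-100,22,0],8],
    [[0,0,0],[-100,22,0],8],
    [[0,0,0],[-100,22,0],8]
  ]
}}

```text
time_s: 13.05
position: [0.5694, -0.0902, 0.4622]
eef_rot: [-0.001, 0.676, 0.737, -0.001]
ft_force: [-1.1, 1.4, 0.2]
width: 0.0196
grip_force: 49.1
```

Run:
```python
from h import *
np.set_printoptions(precision=4,suppress=True)
s=snap("side","side9")
need((.5904,-.1443,.310),5)
cv2.imwrite("pics/c9.png",crop(s,250,90,90,110,5)[:,:,::-1])
st=env.sense(); w,x,y,z=st["eef_rot"]; R=Ro.from_quat([x,y,z,w]); p=np.array(st["position"])
for L in(.0,.084,.144): print(L,s.px(p+R.apply([0,0,.155+L])))
```

```text
turn [-0.0015 -0.0007  0.0023] shift [-56.8  16.   -2.7] | yaw 5.13 grasp [ 0.5692 -0.0891  0.3074] t 13.1 F [-0.2  0.1 -0.9] w 20.0
0.0 [299.758  106.0283]
0.084 [298.576  140.8508]
0.144 [297.7971 163.7943]
```

View pics/c9.png

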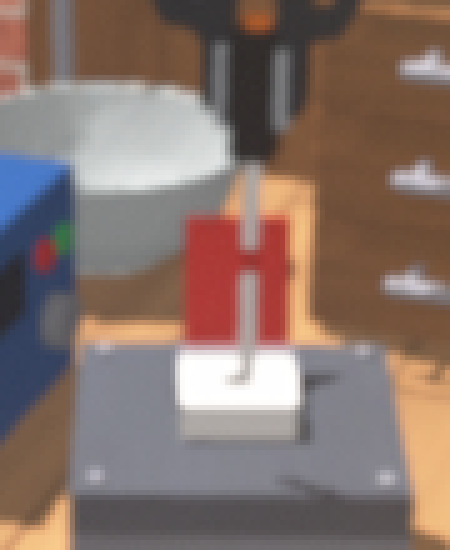

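Run:
```python
from h import *
np.set_printoptions(precision=2,suppress=True,linewidth=150)
s=load("side9"); st=env.sense(); w,x,y,z=st["eef_rot"]; R=Ro.from_quat([x,y,z,w]); p=np.array(st["position"])
im=s.im.astype(float); g=im.mean(2)
H=cv2.cvtColor(s.im,cv2.COLOR_RGB2HSV)
print("rod column profile col 297..302 rows 118..168"); 
for r in range(120,170,1): print(r,im[r,296:303,0].astype(int),im[r,296:303,1].astype(int))
s0=load("side0")
def org(c,x0,x1,y0,y1):
    q=c.im[y0:y1,x0:x1].astype(float); wt=np.clip(q[...,0]-q[...,2]-80,0,None)*(q[...,0]>120); Y,X=np.mgrid[y0:y1,x0:x1]; return (wt*X).sum()/wt.sum(),(wt*Y).sum()/wt.sum()
print("orange start",org(s0,292,304,228,241),s0.px([.475,.208,.18]),s0.px([.4742,.2073,.18]))
for L in(-.026,.034,.084-.006,.084,.084+.006,.144): print(L,s.px(p+R.apply([0,0,.155+L])))
```

```text
rod column profile col 297..302 rows 118..168
120 [109  66  54  53  54  53  52] [109  64  49  48  50  49  46]
121 [130  89  72  74  76  72  67] [132  88  67  70  72  67  58]
122 [147 114 103 112 117 114 100] [149 113  99 107 113 107  87]
123 [144 129 133 147 155 150 133] [144 123 122 138 149 141 115]
124 [135 145 155 164 168 165 157] [130 129 137 152 161 154 133]
125 [140 168 177 175 172 177 188] [128 140 149 160 165 162 153]
126 [151 183 190 179 175 186 214] [132 148 157 162 166 167 170]
127 [167 194 196 181 177 193 223] [140 152 160 163 167 170 176]
128 [184 205 198 181 177 196 225] [147 159 161 163 166 169 178]
129 [202 215 199 180 176 195 224] [155 163 163 164 165 169 176]
130 [217 222 201 179 176 195 224] [163 169 164 164 166 168 176]
131 [225 225 203 181 175 194 223] [166 168 165 165 164 166 172]
132 [224 224 203 181 175 191 221] [152 157 160 163 163 159 159]
133 [209 209 196 180 174 182 204] [118 129 148 160 160 147 132]
134 [184 185 183 178 170 171 175] [ 77  98 135 157 157 138 105]
135 [173 175 178 177 172 166 165] [ 61  88 130 157 158 132  94]
136 [171 173 177 176 171 169 1
[... 1673 characters left out ...]
 [255 246 217 193 228 253 255] [254 244 210 187 224 252 255]
164 [247 230 198 193 232 253 255] [245 226 192 187 228 252 254]
165 [218 199 186 201 238 254 255] [213 192 180 194 235 253 254]
166 [218 210 212 226 248 254 255] [214 204 205 223 245 253 254]
167 [248 245 246 250 254 255 255] [245 243 244 248 253 254 254]
168 [255 255 255 255 255 255 255] [254 254 254 254 254 254 254]
169 [255 255 255 255 255 255 255] [255 255 255 255 255 255 255]
orange start (np.float64(297.6419875776397), np.float64(232.92472049689442)) [296.36 234.1 ] [296.91 233.98]
-0.026 [300.15  94.55]
0.034 [299.27 120.53]
0.078 [298.66 138.47]
0.084 [298.58 140.85]
0.09000000000000001 [298.5  143.21]
0.144 [297.8  163.79]
```

Emit:
{"api": "carry_out", "payload": {
  "steps": [
    [[0,0,0],[-20,5,0],8],
    [[0,0,0],[-42,11,0],8],
    [[0,0,0],[-54,15,0],8],
    [[0,0,0],[-57,15.6,0],8],
    [[0,0,0],[-57,15.6,0],8]
  ]
}}

```text
time_s: 13.6
position: [0.5901, -0.1447, 0.4629]
eef_rot: [-0.0, 0.675, 0.738, -0.0]
ft_force: [-0.2, -0.4, -0.7]
width: 0.0195
grip_force: 49.1
```

Run:
```python
from h import *
np.set_printoptions(precision=2,suppress=True,linewidth=150)
need((.590,-.1445,.214),5)
s=snap("side","side10"); t=snap("top","top10")
need((.590,-.1445,.214),5)
im=s.im.astype(float)
# tip shadow/rod columns
for r in list(range(128,152,3))+list(range(152,164)): print(r,im[r,292:304,1].astype(int))
st=env.sense(); w,x,y,z=st["eef_rot"]; R=Ro.from_quat([x,y,z,w]); p=np.array(st["position"])
for L in(.084,.144): print(L,s.px(p+R.apply([0,0,.155+L])))
```

```text
turn [-0. -0.  0.] shift [ 0.2 -0.1 93.9] | yaw 5.12 grasp [ 0.59 -0.14  0.31] t 13.6 F [-0.2 -0.4 -0.7] w 19.5
turn [-0. -0.  0.] shift [-0.5 -0.2 94.2] | yaw 5.18 grasp [ 0.59 -0.14  0.31] t 13.7 F [ 0.3  0.3 -0.1] w 19.2
128 [126 124 124 134 149 159 162 162 167 176 182 183]
131 [122 124 135 146 136 102  74  86 131 164 177 179]
134 [ 65  64  67  75  88 104 112 109  94  81  78  77]
137 [ 57  54  57  69 105 143 158 143 107  69  57  56]
140 [ 57  56  58  79 118 150 159 138  99  68  57  56]
143 [ 57  56  58  77 117 149 156 137  99  68  58  57]
146 [ 57  57  60  82 122 152 154 127  89  62  58  57]
149 [ 57  56  61  90 133 156 154 127  89  63  56  58]
152 [ 58  58  62  86 128 153 152 121  82  60  59  58]
153 [ 59  58  60  83 119 144 142 113  78  61  58  59]
154 [ 57  58  60  73  97 116 115  94  70  60  58  59]
155 [58 59 58 62 71 80 81 70 62 58 57 58]
156 [58 58 58 59 59 60 59 60 58 58 59 58]
157 [71 70 70 70 71 71 71 70 71 71 71 70]
158 [110 110 109 110 110 110 111 110 110 110 110 110]
159 [160 160 160 160 162 162 161 162 162 162 163 163]
160 [213 213 212 213 213 213 213 214 214 214 215 215]
161 [245 246 246 246 246 246 246 246 246 246 246 246]
162 [254 254 254 254 254 254 254 254 254 254 254 254]
163 [254 254 254 254 254 254 254 254 254 254 254 254]
0.084 [297.36 131.02]
0.144 [296.63 153.19]
```

Emit:
{"api": "carry_out", "payload": {
  "steps": [
    [[0,0,0],[0,-0.2,12],8],
    [[0,0,0],[0,-0.2,24],8],
    [[0,0,0],[0,-0.2,36],8],
    [[0,0,0],[0,-0.2,46],8],
    [[0,0,0],[0,-0.2,52],8]
  ]
}}

```text
time_s: 14.2
position: [0.5896, -0.1451, 0.4095]
eef_rot: [-0.001, 0.675, 0.738, -0.001]
ft_force: [-0.0, -0.8, -0.8]
width: 0.0195
grip_force: 49.1
```

Run:
```python
from h import *
np.set_printoptions(precision=2,suppress=True,linewidth=150)
s=snap("side","side11"); need((.590,-.1445,.214),5)
cv2.imwrite("pics/c10.png",crop(s,270,115,60,70,8)[:,:,::-1])
im=s.im.astype(float)
for r in list(range(150,172)): print(r,im[r,288:308,2].astype(int))
```

```text
turn [-0. -0.  0.] shift [ 0.5  0.6 40. ] | yaw 5.1 grasp [ 0.59 -0.14  0.25] t 14.25 F [-0.2  0.3 -2.4] w 19.5
150 [55 55 55 54 55 55 54 59 72 87 91 82 65 56 55 54 55 51 59 83]
151 [56 55 54 55 53 56 55 54 56 58 56 54 54 52 56 54 54 55 58 82]
152 [56 55 53 57 55 56 54 55 54 53 54 54 52 53 55 53 53 53 59 82]
153 [56 56 55 56 55 54 54 58 67 74 76 69 58 54 55 54 54 54 58 82]
154 [ 56  54  56  55  55  55  56  66  89 109 114  98  71  56  54  55  54  55  59  84]
155 [ 56  54  55  56  54  53  55  74 108 138 142 119  83  59  54  54  52  54  58  84]
156 [ 58  56  53  56  54  55  57  80 119 149 152 125  85  61  55  53  54  54  61  86]
157 [ 73  68  70  68  70  69  72  92 129 154 154 128  93  73  69  68  69  69  76  98]
158 [114 110 111 111 111 112 113 122 142 158 156 137 120 113 113 113 112 113 116 126]
159 [166 164 165 165 165 165 167 165 166 165 162 160 163 165 168 168 170 169 169 171]
160 [216 215 217 217 217 217 217 211 192 174 173 189 207 217 219 220 220 219 218 212]
161 [246 246 245 246 246 246 246 241 222 187 185 221 239 245 246 246 246 246 246 241]
162 [254 254 254 254 254 254 254 253 237 200 196 235 252 254 254 254 254 254 254 253]
163 [254 254 254 254 254 254 255 254 240 202 197 238 253 254 254 254 254 254 254 255]
164 [254 254 254 254 254 254 253 248 227 191 188 226 249 254 254 254 254 254 254 255]
165 [254 254 254 254 254 253 248 228 201 179 174 200 235 251 254 254 254 254 254 255]
166 [254 254 254 254 254 253 248 230 213 201 198 204 222 242 248 249 250 253 254 255]
167 [254 254 254 254 254 254 253 249 244 241 241 240 240 241 241 233 230 241 248 252]
168 [254 254 254 254 254 254 254 254 254 254 254 254 253 253 251 243 228 217 211 221]
169 [255 254 254 254 254 254 254 254 254 254 254 254 254 254 254 253 240 206 172 169]
170 [252 252 251 252 252 252 252 252 252 251 251 251 251 251 252 248 229 189 162 157]
171 [224 225 225 224 225 225 225 224 225 224 224 225 224 225 224 218 193 170 163 162]
```

Emit:
{"api": "carry_out", "payload": {
  "steps": [
    [[0,0,0],[0,0.2,10],8],
    [[0,0,0],[0,0.2,20],8],
    [[0,0,0],[0,0.2,30],8],
    [[0,0,0],[0,0.2,37],8],
    [[0,0,0],[0,0.2,41],8]
  ]
}}

```text
time_s: 14.75
position: [0.5899, -0.1452, 0.3692]
eef_rot: [-0.001, 0.675, 0.738, -0.0]
ft_force: [0.2, 0.1, 0.0]
width: 0.0195
grip_force: 49.1
```

Emit:
{"api": "carry_out", "payload": {
  "steps": [
    [[0,0,0],[0,0,0],8],
    [[0,0,0],[0,0,0],8],
    [[0,0,0],[0,0,0],8],
    [[0,0,0],[0,0,0],8],
    [[0,0,0],[0,0,0],8]
  ]
}}

```text
time_s: 15.25
position: [0.5901, -0.1454, 0.3705]
eef_rot: [0.0, 0.675, 0.738, 0.0]
ft_force: [0.5, 0.1, 0.1]
width: 0.0193
grip_force: 49.1
```

Run:
```python
from h import *
np.set_printoptions(precision=4,suppress=True,linewidth=150)
s=snap("side","side12"); need((.590,-.1448,.214),5)
for i in range(6):
    s=snap("side"); print(env.sense()["position"],env.sense()["ft_force"])
np.set_printoptions(precision=2)
im=s.im.astype(float)
for r in list(range(154,171)): print(r,im[r,290:306,1].astype(int))
st=env.sense(); w,x,y,z=st["eef_rot"]; R=Ro.from_quat([x,y,z,w]); p=np.array(st["position"])
for L in(.034,.078,.084,.144): print(L,s.px(p+R.apply([0,0,.155+L])))
# cover & blade
t=snap("top","top12")
```

```text
turn [ 0.0002 -0.0001  0.0018] shift [ 0.5 -0.   1.4] | yaw 5.1 grasp [ 0.5901 -0.1453  0.2154] t 15.3 F [-0.6  0.6 -1.2] w 19.5
[ 0.59   -0.1453  0.3704] [ 0.9638 -1.0073 -0.2027]
[ 0.59   -0.1453  0.3703] [ 0.3817  0.3657 -1.0508]
[ 0.59   -0.1453  0.3703] [ 0.3269 -0.7746 -0.673 ]
[ 0.59   -0.1453  0.3703] [-0.4141  0.8223 -0.2026]
[ 0.59   -0.1453  0.3702] [ 0.1182 -0.3455 -0.5112]
[ 0.59   -0.1453  0.3702] [-0.5509 -0.0406 -0.8571]
154 [ 58  57  58  56  60  87 129 156 153 121  80  60  57  58  57  57]
155 [ 58  58  58  56  61  90 135 161 154 120  80  60  58  57  57  55]
156 [ 58  56  58  58  60  92 136 161 155 121  79  60  59  56  58  58]
157 [ 70  71  71  70  73  98 139 160 154 123  87  73  70  69  70  70]
158 [109 109 110 110 111 124 148 163 159 137 117 112 111 111 111 110]
159 [161 162 162 161 162 162 166 169 167 164 163 164 164 165 164 163]
160 [214 213 214 214 213 206 188 173 178 197 212 216 217 218 217 218]
161 [247 247 247 247 246 238 214 182 194 231 245 247 247 247 247 247]
162 [254 254 254 255 255 251 225 182 206 247 255 255 255 254 254 254]
163 [254 255 255 255 255 250 214 163 197 249 255 255 255 255 255 255]
164 [254 254 254 255 254 239 176 122 160 235 254 255 255 255 255 255]
165 [254 254 254 254 249 218 142  89 118 189 235 248 251 252 253 255]
166 [254 254 254 254 250 226 168 118 113 152 187 205 211 216 226 243]
167 [254 254 254 254 254 251 233 183 144 149 161 163 162 164 175 195]
168 [254 254 254 254 255 255 254 229 173 157 157 158 158 158 158 161]
169 [255 255 255 255 255 255 255 234 182 160 160 159 158 159 158 158]
170 [253 253 253 253 253 253 248 223 178 163 161 161 161 161 161 162]
0.034 [297.04 146.8 ]
0.078 [296.52 162.46]
0.084 [296.45 164.54]
0.144 [295.78 184.69]
```

```bash
python3 -c "
from h import *
print(order.hand_in())"
```

```text
the job is handed in; nothing more can be done
None
```

I handed the job in, and it returned no verdict. By my last measurements, the cover is tipped back past upright and the blade tool lies flat on the bench. The probe is held still and centred in the port to about 2 mm, its red band about 1 mm above the mouth.

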